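# Open the developing tank and load the film reel

## Robot

A 6-joint arm with a two-finger parallel gripper is mounted at the origin on the work surface. World frame = base frame: x ahead of the robot, y to its left, z up, the work surface at z = 0. Lengths are in m, angles in degrees, forces in N, time in s.
With the tool pointing down it reaches from about 0.375 to 0.9 m from the base axis. Payload 3.1 kg.
Tool frame: the origin (TCP) lies at the very end of the fingers, on their centre line; the grasp point (between the pads) lies 19 mm behind it; z points along the fingers, y is the line along which they close (so a half turn about z gives the same grasp; the last joint's range is limited). The gripper opens to 87 mm and grips with 3 to 60 N. Pads are 19 mm wide; open, the fingers measure 117 mm over their backs; the gripper's body (75 mm by 190 mm) begins 51 mm behind the grasp point.
Start: joints at [-82.019, 30.224, 82.088, -0, 67.689, -10.227], TCP at [0.195, -0.594, 0.223] pointing down, gripper open.
Joint ranges: [-176.69, 176.69], [-43.24, 126.21], [12.49, 139.97], [-82, 262], [0, 151.66], [-163.58, 163.58]. Speed limits (degrees/s): [159.86, 159.86, 180, 180, 180, 180].

## Interface

Orientations are given as a 3x3 rotation matrix whose columns are the frame's x, y, z axes.
In Python, from rig import bot, imaging gives the robot as it stands.
- The arm moves only by the tool drive_tool, never from a script. Its argument "deltas" is text: rows parted by semicolons, each of 5 numbers parted by spaces: the finger opening in mm, from 0 to 87, then the shift along the world's x, y, z in mm, then the turn about the world's z in rad. In form: jaw dx dy dz twist; .... A call has 1 to 12 rows; each row is the pose to reach, as a shift and turn from the pose commanded when the call began; what a row does not reach only later rows make up. A row lasts 1/10 s, in which the tool goes at most 50 mm and 8.59 degrees, less where a joint would pass 70% of its speed; a pose out of reach is approached as far as the arm can. A call with a gripper value outside its range is refused whole. The fingers move at their own pace and stop on an object; the grip force is fixed at half the most. Time passes only in rows, so rows that repeat a pose let the fingers close. It gives the time, the measured TCP pose, the force, the opening and the grip force at its end, in the units of the state.
- bot.read_state(): the state, without advancing time (a new reading comes with each control period).
- imaging.capture(name): name is "side" or "top" or "wrist"; returns the picture (400x640x3 uint8, red, green, blue); there is no depth.
- imaging.camera_model(name): a dict with "fx", "fy", "cx", "cy" (pixels), "T" (4x4, takes a point from camera to world coordinates). Camera axes: x right, y down, z forward; pixel columns grow to the right and rows downward; lengths in m; the calibration is good to about 2 mm. A picture is of the moment at which its call begins: read the wrist's pose just before it. camera_model takes no time and is no camera call; for the wrist camera it gives the pose at the moment of the call.
- bot.hand_in(): hands the job in; it is judged then, once.
The state is a dict: "time_s": time; "joint_positions": joint angles; "qvel": joint speeds; "tau": joint torques, N m; "position": TCP position; "tcp_rot": TCP orientation; "force": force on the tool from outside, world axes, zero at the start; "moment": the same for the moment, N m; "opening": opening from 0.0 (shut) to 1.0 (fully open); "grasp_force": force on a finger pad.
Only numpy, scipy, OpenCV 4.12 (cv2) and the standard library are available. Lean on these libraries where they do the work, as an engineer would, in place of code of your own. Each camera call takes 0.05 s, during which the arm holds its last target. There are 200 camera calls.

## Task

Lift the lid off the wide aluminium developing tank by its knob and lay it, knob up, in the middle of the round cork mat. Then take the white film reel by its hub and slide it down over the post inside the tank until it stands on the tank's floor. Lower both parts all the way before letting go, leave the tank standing where it is, and do not disturb the other things on the shelf.

Things in the scene. Friction and masses are not known exactly. Their poses are not given: they have to be found in the camera images.
- tank: Wide round aluminium tank, loose, 0.8 kg, 126 mm diameter, 95 mm high, wall 3 mm, floor 5 mm thick, inside 120 mm wide. Origin: centre of its underside, z up. A steel post of 16 mm diameter, fixed to its floor on its axis, reaches 84 mm above the origin, the last 9 mm tapering to 9 mm diameter; hidden by the lid at the start.
- lid: Loose aluminium lid on the tank, about 180 g. Origin: centre of the underside of its 112 mm plug (6 mm deep, 4 mm play all round); z up. Flange, 132 mm diameter, 6 to 10 mm above the origin, rests on the tank's rim. Central black knob: neck 16 mm diameter at 10 to 18 mm, head (grip here) 26 mm diameter at 18 to 40 mm above the origin.
- reel: White plastic film reel, about 90 g, upright on the shelf. Origin: centre of its underside, z up. Two flanges, 96 mm diameter, 3 mm thick, undersides at 0 and 38 mm; tubular hub 30 mm diameter, 80 mm high, free above 41 mm (grip there), 20 mm bore right through. Home in the tank, its origin is 5 mm above the tank's, same axis.
- mat: Round cork mat, fixed to the shelf, 190 mm diameter, 4 mm thick. Origin: centre of its underside. The lid goes here.
- canister: Bystander: closed narrow aluminium canister without a knob, 64 mm diameter, 86 mm high. Origin: centre of its underside.
- camera: Bystander: chrome and black film camera, 136 mm wide along its y, 34 mm deep along its x plus a lens that sticks out 34 mm to its -x, 87 mm high. Origin: centre of the body's underside.
- loupe: Bystander: round plastic loupe, 48 mm diameter, 42 mm high. Origin: centre of its underside.
- vase: Bystander: small white ceramic vase, 76 mm greatest diameter, 115 mm high. Origin: centre of its underside.
- box: Bystander: wooden box, fixed, 180 x 220 x 110 mm, with a pull-out tray on its -x side; not part of the work. Origin: centre of its underside.
Things that resemble listed ones, but are neither listed nor needed, are in the scene too. What is shaped like the reel but pink or purple is not meant.

How it is judged:
By the outcome, as a careful person would: the job done as asked, in the order asked, and still so for the second after the job is handed in, with the robot touching nothing.
It also fails if it takes over 64 s, if anything falls off the work surface, if the arm or the gripper's body presses on something with over 40 N, if the wrist force passes 120 N, or if a joint passes its speed limit or range.

## Working session

There is one attempt and no reset: what is moved stays moved. The work goes in short steps, Python scripts to look and compute and a tool call to move; the robot and the scene stay as the last step left them, time stands still between calls to the robot, and variables do not carry over. Pictures are saved under pics/ and viewed, at most 10 in all, crops included, and the job is handed in when it is done.

Besides the shell and the picture viewer there is one more tool, called after "Request:" by a JSON object that holds its "name" and its "arguments", one argument or row to a line. drive_tool: Moves the arm, as the interface text tells. Its arguments: {"type":"object","properties":{"deltas":{"type":"string"}},"required":["deltas"]}

```bash
mkdir -p pics; python3 - <<'E'
from rig import bot, imaging
import cv2,numpy as np
for n in ["top","side"]:
    im=imaging.capture(n); np.save(n+".npy",im); cv2.imwrite(f"pics/{n}0.png",im[:,:,::-1])
    m=imaging.camera_model(n); print(n,m["fx"],m["cx"],m["cy"],np.round(m["T"],3).tolist())
s=bot.read_state(); print(s["time_s"],s["position"],np.round(s["tcp_rot"],3).tolist())
E
```

```text
top 475.7762086367731 317.04990081093564 193.63470822228518 [[0.008, -0.981, 0.194, 0.281], [-1.0, -0.01, -0.006, -0.052], [0.008, -0.194, -0.981, 1.544], [0.0, 0.0, 0.0, 1.0]]
side 449.92707018112435 315.38026514432227 201.22942276453514 [[-0.928, -0.195, 0.316, 0.083], [-0.371, 0.495, -0.785, 1.078], [-0.003, -0.846, -0.532, 0.843], [0.0, 0.0, 0.0, 1.0]]
0.1 [ 0.19522421 -0.59302531  0.22166156] [[0.95, 0.312, -0.0], [0.312, -0.95, 0.002], [0.0, -0.002, -1.0]]
```

View pics/top0.png

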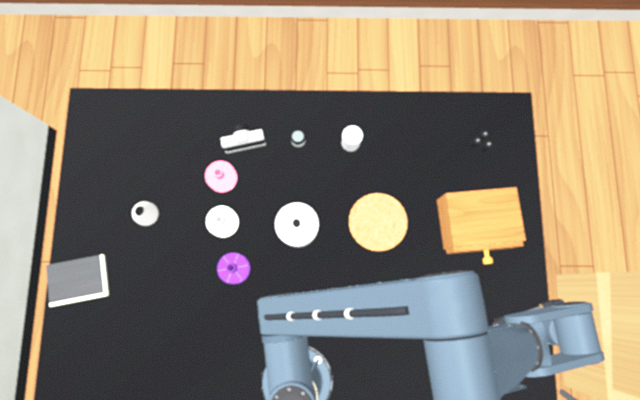

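View pics/side0.png

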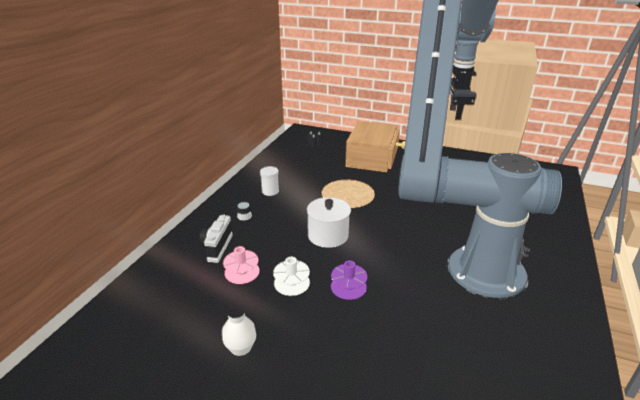

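The top view shows the lid at (297,224), the mat at (378,222) and the white reel at (222,221). The pink reel is at (221,176), the purple one at (233,268) and the vase at (145,213). The side view shows the knob at (329,204) and the white reel's hub at (291,262). Next I measure these.

```bash
cat > h.py <<'E'
import numpy as np,cv2
from rig import imaging
def ray(m,u,v,z):
    T=np.array(m["T"]); d=T[:3,:3]@[(u-m["cx"])/m["fx"],(v-m["cy"])/m["fy"],1]; o=T[:3,3]
    return (o+d*(z-o[2])/d[2])[:2]
def blobs(mask,lo=20):
    cs,_=cv2.findContours(mask.astype(np.uint8),cv2.RETR_EXTERNAL,cv2.CHAIN_APPROX_NONE)
    return [c for c in cs if cv2.contourArea(c)>=lo]
def ringfit(m,c,z):
    """min enclosing circle of a contour cast on plane z (world)"""
    p=np.array([ray(m,*q[0],z) for q in c],np.float32)
    e=cv2.fitEllipse(p*1000); k=cv2.minEnclosingCircle(p*1000)
    return [np.round(x,1).tolist() for x in (e[0],e[1],k[0],k[1]*2)]
def inbox(c,b):
    x,y,w,h=cv2.boundingRect(c); return b[0]<=x and x+w<=b[2] and b[1]<=y and y+h<=b[3]
E
python3 - <<'E'
from h import *
top=np.load("top.npy"); side=np.load("side.npy"); mt=imaging.camera_model("top"); ms=imaging.camera_model("side")
hsv=cv2.cvtColor(top,cv2.COLOR_RGB2HSV).astype(int); br=(hsv[...,2]>90)
def rep(n,mask,m,b,zs,lo=20):
    for c in blobs(mask,lo):
        if inbox(c,b): print(n,cv2.boundingRect(c),[(z,ringfit(m,c,z)) for z in zs])
rep("lid",br,mt,(262,190,335,260),[.099],500)
rep("mat",br,mt,(335,180,420,265),[.004],500)
rep("reel",br&(hsv[...,1]<60),mt,(195,195,250,245),[.041],300)
rep("reels",br&(hsv[...,1]>=60),mt,(190,150,260,290),[.041],300)
rep("vase",br,mt,(120,190,170,235),[.06],100)
rep("others",br,mt,(200,110,370,165),[.06],50)
rep("box",br,mt,(430,180,530,270),[.11],500)
dk=(hsv[...,2]<90)
rep("knob",dk,mt,(280,205,315,245),[.129],5)
rep("knobside",side.max(2)<80,ms,(318,192,340,214),[.129],5)
print(side[200:210,322:337].max(2))
print(top[205:240,210:236,1])
E
```

```text
lid (274, 201, 46, 47) [(0.099, [[472.1, 2.2], [138.5, 141.7], [471.7, 1.7], 144.0])]
mat (348, 192, 61, 60) [(0.004, [[495.8, -259.6], [195.7, 196.8], [496.3, -259.3], 200.1])]
reel (205, 204, 35, 35) [(0.041, [[486.8, 241.4], [104.0, 111.9], [486.4, 241.6], 113.2])]
reels (216, 252, 35, 33) [(0.041, [[339.8, 199.8], [100.8, 107.7], [340.2, 199.2], 109.2])]
reels (204, 159, 35, 35) [(0.041, [[634.0, 252.6], [105.1, 115.5], [634.2, 252.1], 116.6])]
vase (131, 200, 29, 27) [(0.06, [[507.5, 481.6], [80.3, 90.0], [506.4, 482.5], 92.5])]
others (224, 142, 43, 12) [(0.06, [[722.5, 175.3], [12.4, 180.0], [724.9, 174.1], 138.4])]
others (291, 130, 15, 18) [(0.06, [[757.0, 4.5], [46.0, 61.1], [757.2, 4.8], 60.0])]
others (219, 128, 46, 21) [(0.06, [[758.3, 186.3], [53.7, 163.2], [758.6, 186.6], 147.3])]
others (340, 124, 24, 29) [(0.06, [[762.4, -170.6], [72.4, 96.3], [761.4, -170.2], 96.2])]
box (436, 186, 91, 80) [(0.11, [[486.3, -560.9], [226.9, 292.1], [490.9, -562.1], 307.5])]
knobside (326, 200, 6, 9) [(0.129, [[466.2, 21.5], [16.2, 45.9], [463.7, 23.7], 44.7])]
[[230 231 217 131  80  
[... 3723 characters left out ...]
55 255 255
  255 255 255 255 255 255 177  87]
 [ 64 102 166 246 255 255 255 255 255 255 255 255 255 255 255 255 255 255
  255 255 255 255 242 156  86  53]
 [ 52  55  83 132 197 255 255 255 255 255 255 255 255 255 255 255 255 255
  255 255 255 196 119  69  53  54]
 [ 55  52  53  63  88 135 200 252 255 255 255 255 255 255 255 255 255 255
  255 204 140  93  62  50  43  58]
 [ 51  53  53  47  53  60  89 123 153 187 225 246 255 255 255 241 203 165
  131  91  64  55  48  47  56  53]
 [ 49  54  55  52  51  50  49  58  63  86  99 119 128 123 123 113  89  69
   57  50  49  52  54  58  55  53]
 [ 58  54  57  53  52  54  51  48  48  53  48  52  55  57  58  53  49  50
   51  54  51  50  58  56  57  56]]
```

Request:
{"name": "drive_tool", "arguments": {
  "deltas": "87 22 45 50 0; 87 44 90 80 0; 87 65 135 80 0; 87 87 180 80 0; 87 108 225 80 0; 87 130 270 80 0; 87 150 315 80 0; 87 172 360 80 0; 87 193 405 80 0; 87 214 450 80 0; 87 235 495 80 0; 87 255 540 80 0"
}}

```text
time_s: 1.3
position: [0.4416, -0.0717, 0.3025]
tcp_rot: [[0.95, 0.312, -0.0], [0.312, -0.95, -0.0], [-0.0, 0.0, -1.0]]
force: [0.9, -0.1, 0.9]
opening: 1.0
grasp_force: 0.0
```

Request:
{"name": "drive_tool", "arguments": {
  "deltas": "87 20 45 0 0; 87 20 52 0 0; 87 20 52 0 0; 87 20 52 0 0; 87 20 52 0 0; 87 20 52 0 0; 87 20 52 0 0"
}}

```text
time_s: 2.0
position: [0.4611, -0.0229, 0.3026]
tcp_rot: [[0.951, 0.31, -0.0], [0.31, -0.951, -0.0], [-0.0, 0.0, -1.0]]
force: [0.6, 0.7, 0.2]
opening: 0.997
grasp_force: 0.0
```

```bash
python3 - <<'E'
from h import *
from rig import bot
s=bot.read_state(); m=imaging.camera_model("wrist"); im=imaging.capture("wrist"); np.save("w1.npy",im); cv2.imwrite("pics/w1.png",im[:,:,::-1])
import json; json.dump({k:np.array(v).tolist() for k,v in m.items()},open("w1.json","w"))
print(s["time_s"],s["position"],np.round(s["joint_positions"],1),np.round(m["T"],3).tolist(),m["fx"])
print(np.round(s["force"],2))
E
```

```text
2.0 [ 0.46109801 -0.02289932  0.30256809] [-16.7  11.7  98.4  -0.   69.9  55.2] [[0.309, -0.919, -0.244, 0.528], [-0.951, -0.299, -0.08, -0.001], [0.001, 0.257, -0.966, 0.465], [0.0, 0.0, 0.0, 1.0]] 308.7092994529842
[0.55 0.71 0.23]
```

View pics/w1.png

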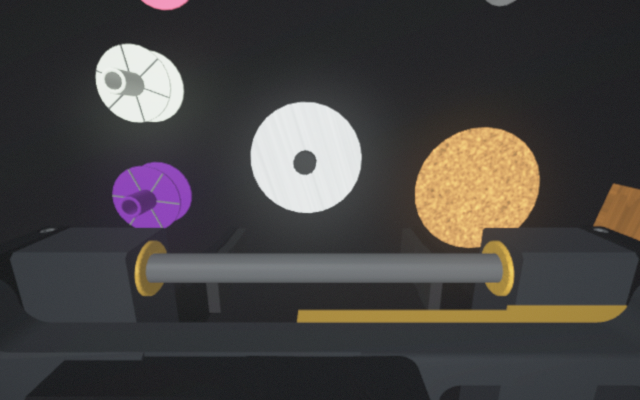

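The wrist view shows the lid at (306,157) with its knob at (305,162), the mat at (478,187), and the white reel at (140,83) with its hub top at (116,80).

```bash
python3 - <<'E'
from h import *
import json
m=json.load(open("w1.json")); im=np.load("w1.npy"); hsv=cv2.cvtColor(im,cv2.COLOR_RGB2HSV).astype(int)
def rep(n,mask,b,z,lo):
    for c in blobs(mask,lo):
        if inbox(c,b): print(n,cv2.boundingRect(c),ringfit(m,c,z))
rep("lid",hsv[...,2]>140,(240,90,375,225),.099,500)
rep("knob",hsv[...,2]<120,(280,140,330,185),.129,50)
rep("mat",(hsv[...,1]>70)&(hsv[...,2]>100),(400,110,560,260),.004,500)
g=im[60:105,95:140].mean(2); 
cv2.imwrite("pics/hub.png",cv2.resize(im[40:130,90:190,::-1],(800,600),interpolation=cv2.INTER_CUBIC))
E
```

```text
lid (251, 102, 111, 111) [[473.9, 3.7], [130.7, 131.1], [473.9, 3.6], 132.5]
mat (415, 127, 125, 121) [[498.4, -255.8], [181.4, 192.6], [496.5, -258.4], 192.5]
```

View pics/hub.png

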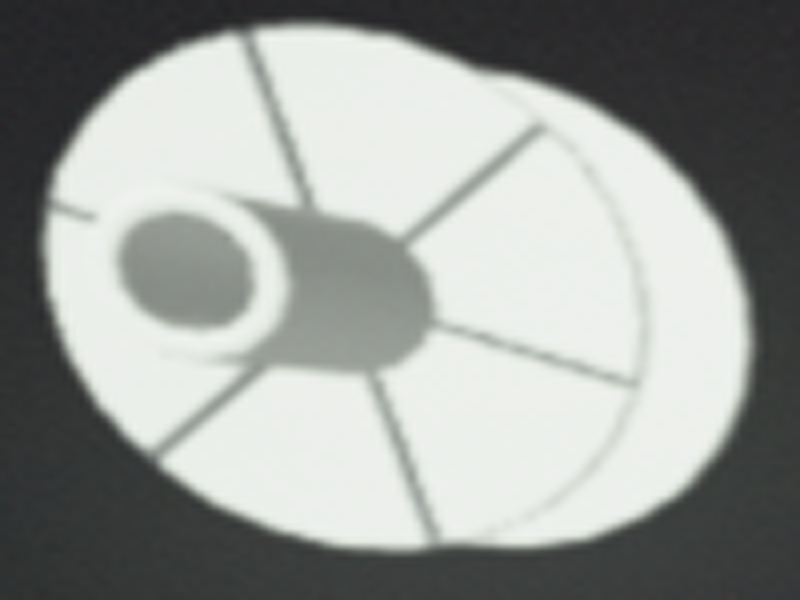

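The enlarged hub shows its bore centre at about (186,270) in the crop, which is (113.2,80.5) in the full image. Next I descend to the knob.

Request:
{"name": "drive_tool", "arguments": {
  "deltas": "70 12 26 0 0; 70 12 26 -40 0; 70 12 26 -80 0; 70 12 26 -120 0; 70 12 26 -150 0; 70 12 26 -150 0; 70 12 26 -150 0; 70 12 26 -150 0"
}}

```text
time_s: 2.85
position: [0.4748, 0.0038, 0.1541]
tcp_rot: [[0.95, 0.312, 0.004], [0.312, -0.95, -0.001], [0.003, 0.002, -1.0]]
force: [-0.0, 0.1, 0.2]
opening: 0.808
grasp_force: 0.0
```

```bash
python3 - <<'E'
from h import *
import json
m=json.load(open("w1.json")); print("hub",ray(m,113.25,80.5,.08)*1000)
from rig import bot
s=bot.read_state(); print(s["position"])
m=imaging.camera_model("wrist"); im=imaging.capture("wrist"); np.save("w2.npy",im); g=im.max(2)
for c in blobs(g>140,500):
    print(cv2.boundingRect(c),ringfit(m,c,.099))
for c in blobs(g<110,100):
    b=cv2.boundingRect(c)
    if b[2]<150: print("dark",b,ringfit(m,c,.129))
cv2.imwrite("pics/w2.png",im[:,:,::-1])
E
```

```text
hub [489.88893048 245.67089826]
[0.47477548 0.0037816  0.15413763]
(261, 306, 349, 16) [[449.6, -191.1], [13.6, 488.0], [417.7, -110.5], 283.5]
(279, 282, 89, 13) [[417.4, -14.2], [11.2, 72.2], [420.9, -13.4], 69.2]
(455, 241, 26, 55) [[467.3, -116.2], [19.1, 45.4], [467.6, -116.8], 48.0]
(58, 203, 90, 35) [[420.9, 158.4], [22.3, 63.9], [418.2, 158.0], 65.2]
(474, 154, 166, 87) [[541.1, -161.8], [60.2, 134.8], [515.4, -168.1], 127.3]
(234, 125, 179, 129) [[487.3, 8.3], [99.3, 131.2], [474.1, 3.9], 131.9]
(0, 31, 141, 119) [[501.8, 190.1], [73.7, 90.4], [501.0, 191.9], 94.5]
```

View pics/w2.png

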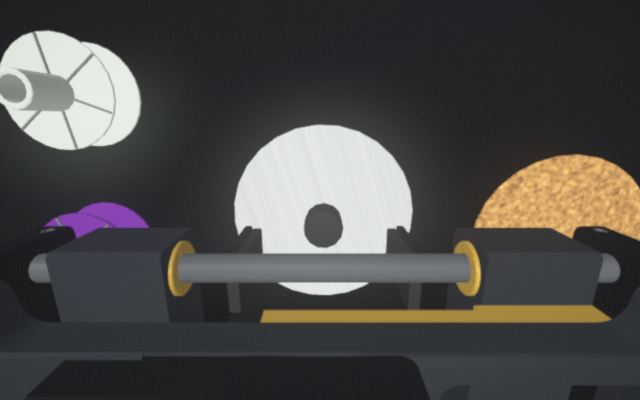

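The knob, at (323,226), is centred between the fingers, so the tool is on the lid's axis. Now I descend and grip.

Request:
{"name": "drive_tool", "arguments": {
  "deltas": "70 0 0 -20 0; 70 0 0 -35 0; 70 0 0 -50 0; 70 0 0 -50 0; 20 0 0 -50 0; 0 0 0 -50 0; 0 0 0 -50 0; 0 0 0 -50 0; 0 0 0 -50 0; 0 0 0 -50 0; 0 0 0 -50 0; 0 0 0 -50 0"
}}

```text
time_s: 4.1
position: [0.4733, 0.0042, 0.1026]
tcp_rot: [[0.95, 0.313, 0.0], [0.313, -0.95, -0.0], [0.0, 0.0, -1.0]]
force: [-0.5, -0.8, 2.0]
opening: 0.289
grasp_force: 30.0
```

Request:
{"name": "drive_tool", "arguments": {
  "deltas": "0 0 0 5 0; 0 0 0 15 0; 0 0 0 30 0; 0 0 0 60 0; 0 0 0 80 0; 0 0 0 80 0; 0 0 0 80 0"
}}

```text
time_s: 4.8
position: [0.4731, 0.0043, 0.1828]
tcp_rot: [[0.95, 0.313, 0.001], [0.313, -0.95, -0.0], [0.001, 0.0, -1.0]]
force: [-1.0, 0.7, -2.1]
opening: 0.287
grasp_force: 30.0
```

Request:
{"name": "drive_tool", "arguments": {
  "deltas": "0 4 -35 0 0; 0 8 -80 0 0; 0 11 -125 0 0; 0 15 -170 0 0; 0 19 -215 0 0; 0 23 -250 0 0; 0 23 -263 0 0; 0 23 -263 0 0; 0 23 -263 0 0; 0 23 -263 0 0; 0 23 -263 0 0"
}}

```text
time_s: 5.9
position: [0.496, -0.2568, 0.1824]
tcp_rot: [[0.949, 0.314, -0.001], [0.314, -0.949, 0.001], [-0.001, -0.001, -1.0]]
force: [-0.3, -0.3, -2.6]
opening: 0.29
grasp_force: 30.0
```

```bash
python3 - <<'E'
from h import *
from rig import bot
s=bot.read_state(); print(s["time_s"],s["position"])
for n in ("top","wrist"):
    m=imaging.camera_model(n); im=imaging.capture(n); hsv=cv2.cvtColor(im,cv2.COLOR_RGB2HSV).astype(int)
    mk=(hsv[...,2]>100)
    for c in blobs(mk,300):
        b=cv2.boundingRect(c)
        if n=="wrist": print(n,b,ringfit(m,c,.004),ringfit(m,c,.1792))
        elif 190<b[0]<340 and 180<b[1]<240: print(n,b,ringfit(m,c,.095))
    cv2.imwrite("pics/%s3.png"%n,im[:,:,::-1])
E
```

```text
5.9 [ 0.49600068 -0.25679487  0.18239977]
top (205, 205, 35, 34) [[479.2, 231.0], [99.9, 107.5], [479.0, 231.0], 109.2]
wrist (508, 256, 112, 25) [[482.4, -564.0], [33.9, 176.0], [486.3, -568.6], 136.9] [[523.7, -395.2], [16.5, 85.6], [525.6, -397.4], 66.6]
wrist (29, 256, 112, 25) [[302.8, -18.9], [33.7, 175.9], [300.5, -13.6], 136.4] [[436.3, -130.0], [16.4, 85.6], [435.2, -127.4], 66.3]
wrist (487, 173, 153, 81) [[538.5, -524.9], [91.3, 188.5], [541.2, -541.4], 186.9] [[551.0, -376.1], [44.4, 91.7], [552.3, -384.2], 90.9]
wrist (164, 92, 399, 231) [[440.6, -319.5], [272.2, 496.9], [367.0, -346.7], 502.8] [[503.4, -276.2], [132.4, 241.7], [467.6, -289.5], 244.6]
wrist (0, 43, 149, 162) [[459.5, 29.6], [154.4, 191.9], [446.0, 32.0], 209.7] [[512.6, -106.4], [75.1, 93.3], [506.0, -105.2], 102.0]
```

View pics/wrist3.png

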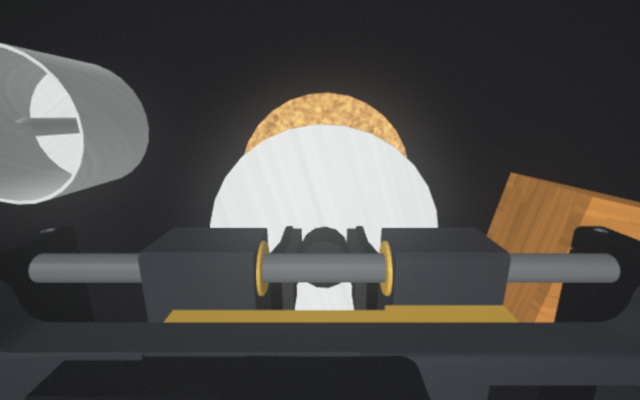

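The view shows the lid held level above the mat, with the open tank and its post at the left. Now I lower the lid.

Request:
{"name": "drive_tool", "arguments": {
  "deltas": "0 0 -2 -35 0; 0 0 -2 -70 0; 0 0 -2 -105 0; 0 0 -2 -135 0; 0 0 -2 -150 0; 0 0 -2 -157 0; 0 0 -2 -159 0; 0 0 -2 -161 0; 0 0 -2 -161 0; 0 0 -2 -161 0"
}}

```text
time_s: 7.0
position: [0.4968, -0.2611, 0.0225]
tcp_rot: [[0.95, 0.313, 0.001], [0.313, -0.95, -0.001], [0.001, 0.002, -1.0]]
force: [0.5, -0.4, -2.4]
opening: 0.288
grasp_force: 30.0
```

Request:
{"name": "drive_tool", "arguments": {
  "deltas": "0 0 0 -1 0; 0 0 0 -2 0; 0 0 0 -3 0; 0 0 0 -3 0; 0 0 0 -3 0"
}}

```text
time_s: 7.5
position: [0.4962, -0.2607, 0.0185]
tcp_rot: [[0.95, 0.312, -0.0], [0.312, -0.95, 0.0], [-0.0, -0.0, -1.0]]
force: [-0.3, 0.8, -1.3]
opening: 0.291
grasp_force: 30.0
```

Request:
{"name": "drive_tool", "arguments": {
  "deltas": "0 0 0 -1 0; 0 0 0 -1 0; 0 0 0 -2 0; 0 0 0 -2 0; 0 0 0 -2 0"
}}

```text
time_s: 8.0
position: [0.4963, -0.2608, 0.0176]
tcp_rot: [[0.95, 0.313, 0.0], [0.313, -0.95, -0.0], [0.0, 0.0, -1.0]]
force: [-2.2, 1.2, 5.5]
opening: 0.286
grasp_force: 30.0
```

Request:
{"name": "drive_tool", "arguments": {
  "deltas": "60 0 0 0 0; 60 0 0 0 0; 60 0 0 0 0; 60 0 0 0 0; 60 0 0 10 0; 60 0 0 30 0; 60 0 0 70 0; 60 0 0 110 0; 60 0 0 155 0; 60 0 0 200 0; 60 0 0 230 0; 60 0 0 230 0"
}}

```text
time_s: 9.2
position: [0.4988, -0.2626, 0.2525]
tcp_rot: [[0.95, 0.313, 0.009], [0.313, -0.95, -0.007], [0.007, 0.01, -1.0]]
force: [0.5, -0.2, 0.2]
opening: 0.696
grasp_force: 0.0
```

Request:
{"name": "drive_tool", "arguments": {
  "deltas": "60 -2 40 0 0; 60 -5 85 0 0; 60 -8 130 0 0; 60 -11 175 0 0; 60 -15 220 0 0; 60 -19 255 0 0; 60 -22 265 0 0; 60 -22 265 0 0; 60 -22 265 0 0; 60 -22 265 0 0; 60 -22 265 0 0"
}}

```text
time_s: 10.3
position: [0.4747, 0.0029, 0.2464]
tcp_rot: [[0.951, 0.311, 0.0], [0.311, -0.951, -0.0], [0.0, 0.0, -1.0]]
force: [0.3, -0.4, 0.8]
opening: 0.691
grasp_force: 0.0
```

```bash
python3 - <<'E'
from h import *
from rig import bot
s=bot.read_state(); print(s["time_s"],s["position"],s["opening"])
m=imaging.camera_model("wrist"); im=imaging.capture("wrist"); g=im.max(2); np.save("w4.npy",im)
import json; json.dump({k:np.array(v).tolist() for k,v in m.items()},open("w4.json","w"))
for c in blobs(g>110,300): print(cv2.boundingRect(c),ringfit(m,c,.095),ringfit(m,c,.041))
mt=imaging.camera_model("top"); t=imaging.capture("top"); h=cv2.cvtColor(t,cv2.COLOR_RGB2HSV).astype(int)
for n,mk in (("lid",(h[...,1]<50)&(h[...,2]>140)),("mat",h[...,2]>90)):
  for c in blobs(mk,300):
    b=cv2.boundingRect(c)
    if 335<b[0]<400 and 180<b[1]<230: print("top",n,b,ringfit(mt,c,.014 if n=="lid" else .004))
cv2.imwrite("pics/w4.png",im[:,:,::-1])
E
```

```text
10.3 [0.47470262 0.00291602 0.24644388] 0.6909306478857264
(239, 305, 354, 18) [[407.6, -285.6], [22.4, 793.2], [353.2, -150.5], 415.7] [[384.6, -339.0], [26.3, 929.6], [320.9, -180.6], 487.2]
(580, 261, 39, 17) [[478.7, -320.6], [21.1, 51.1], [479.7, -321.7], 45.6] [[467.9, -380.0], [24.7, 59.8], [469.1, -381.2], 53.4]
(29, 261, 40, 17) [[288.6, 265.5], [20.1, 50.2], [288.8, 267.1], 45.0] [[245.2, 307.0], [23.6, 58.8], [245.4, 308.8], 52.8]
(187, 241, 275, 55) [[383.4, -27.3], [78.1, 296.8], [369.5, -31.8], 309.7] [[356.2, -36.3], [91.5, 347.8], [339.9, -41.5], 362.9]
(102, 183, 89, 50) [[392.7, 173.5], [50.2, 106.3], [379.3, 172.7], 98.6] [[367.2, 199.1], [58.8, 124.6], [351.4, 198.1], 115.5]
(440, 145, 140, 99) [[527.1, -188.8], [98.1, 160.2], [506.6, -194.5], 148.7] [[524.6, -225.6], [115.0, 187.8], [500.6, -232.1], 174.3]
(263, 122, 122, 121) [[475.0, 3.2], [125.5, 126.4], [475.4, 3.3], 128.0] [[463.6, -0.5], [147.1, 148.2], [464.1, -0.3], 150.0]
(81, 52, 102, 90) [[498.8, 207.1], [81.5, 97.4], [499.1, 206.4], 96.9] [[491.5, 238.5], [95.5, 114.1], [491.9, 237.7], 113.5]
(130, 0, 60, 14) [[587.5, 194.5], [11.1, 56.1], [591.6, 196.1], 53.0] [[595.4, 223.7], [13.0, 65.8], [600.3, 225.6], 62.1]
top lid (357, 200, 45, 43) [[496.5, -261.8], [137.5, 139.5], [499.4, -260.5], 147.3]
top mat (348, 192, 61, 60) [[495.8, -259.6], [195.8, 196.9], [496.2, -259.2], 200.1]
```

View pics/w4.png

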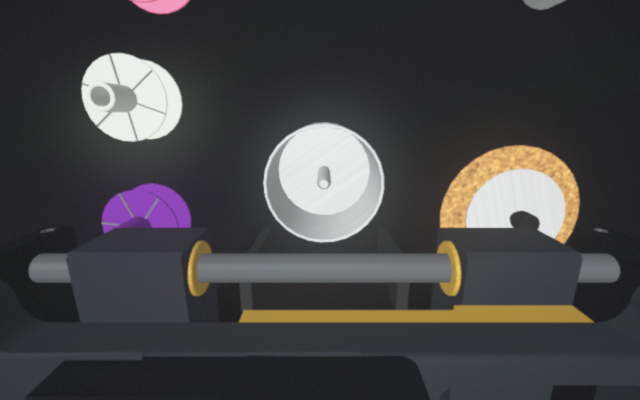

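The lid rests centred on the mat. The tank is open, with the post top at (324,184), and the reel's hub top is at (101,96). Next I go above the reel.

Request:
{"name": "drive_tool", "arguments": {
  "deltas": "70 2 40 0 0; 70 5 85 0 0; 70 8 130 0 0; 70 11 175 0 0; 70 14 215 0 0; 70 15 240 0 0; 70 15 240 -30 0; 70 15 240 -60 0; 70 15 240 -60 0; 70 15 240 -60 0; 70 15 240 -60 0"
}}

```text
time_s: 11.5
position: [0.4906, 0.2442, 0.1879]
tcp_rot: [[0.95, 0.312, 0.003], [0.312, -0.95, 0.001], [0.003, 0.0, -1.0]]
force: [0.6, -0.1, 0.4]
opening: 0.804
grasp_force: 0.0
```

```bash
python3 - <<'E'
from h import *
from rig import bot
import json
m=json.load(open("w4.json")); im=np.load("w4.npy"); g=im.max(2)
print("hub4",ray(m,101.5,96,.08)*1000,"post",ray(m,323.7,183.5,.084)*1000)
print(g[174:192,315:333])
s=bot.read_state(); print(s["time_s"],s["position"],s["opening"])
m=imaging.camera_model("wrist"); im=imaging.capture("wrist"); np.save("w5.npy",im)
json.dump({k:np.array(v).tolist() for k,v in m.items()},open("w5.json","w"))
cv2.imwrite("pics/w5.png",im[:,:,::-1])
E
```

```text
hub4 [490.46336766 244.6577406 ] post [474.7730392    2.86055504]
[[232 230 218 196 188 186 180 176 171 165 156 150 144 136 142 207 230 232]
 [231 231 217 195 188 185 181 176 170 165 157 151 143 136 141 201 228 232]
 [232 231 217 193 188 186 183 178 173 167 160 153 144 137 139 184 222 231]
 [233 232 216 192 188 190 188 183 177 171 163 154 144 138 137 172 218 231]
 [233 229 211 190 189 193 192 188 182 174 166 156 147 138 136 171 219 232]
 [233 222 201 188 190 196 198 199 198 188 176 160 147 138 137 172 221 233]
 [232 222 202 190 194 203 214 219 221 217 209 184 152 137 136 167 219 233]
 [231 223 200 188 197 214 226 231 231 231 229 215 177 144 137 159 215 232]
 [232 220 194 186 200 221 230 232 232 232 232 230 206 159 138 160 216 232]
 [231 223 198 184 204 225 232 231 232 232 233 232 218 171 144 173 220 232]
 [232 229 206 182 203 225 231 232 232 233 234 233 219 175 149 192 224 231]
 [232 231 213 181 190 220 230 232 234 234 234 232 211 166 162 206 227 231]
 [232 231 221 194 177 202 223 230 233 233 232 223 192 165 194 222 230 231]
 [232 231 229 220 198 182 195 215 221 222 217 199 179 191 220 230 231 231]
 [231 231 232 231 225 204 188 189 191 196 188 189 207 223 230 230 230 231]
 [232 232 233 234 233 227 222 216 210 212 214 222 228 230 231 230 231 232]
 [232 233 234 234 234 232 232 231 230 230 230 230 230 230 231 231 233 233]
 [233 234 234 233 233 232 232 232 231 231 231 230 230 231 232 233 234 235]]
11.5 [0.49062661 0.24419785 0.18793899] 0.8042671387105151
```

View pics/w5.png

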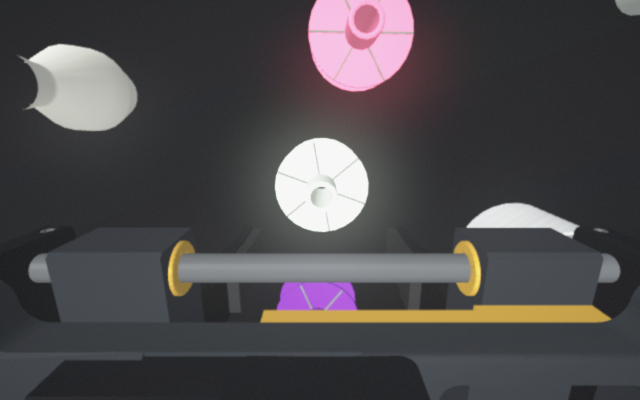

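The reel's bore is at about (322,197), centred between the fingers. I compute its position next.

```bash
python3 - <<'E'
from h import *
import json
m=json.load(open("w5.json")); im=np.load("w5.npy"); g=im.min(2)
print(ray(m,322,197,.08)*1000)
print(g[184:210,305:338])
for c in blobs(g>120,2000):
    b=cv2.boundingRect(c)
    if inbox(c,(260,130,385,240)): print(b,ringfit(m,c,.041))
E
```

```text
[489.82457912 245.48957584]
[[246 245 242 240 240 240 242 245 247 247 247 247 247 247 247 247 247 247
  247 247 247 247 247 246 243 233 212 192 185 184 219 244 246]
 [247 246 244 240 240 243 246 247 247 247 247 246 246 246 246 245 245 246
  246 246 246 247 247 247 246 245 236 215 190 184 204 242 246]
 [246 246 242 240 243 246 247 247 247 246 246 245 242 238 234 229 227 230
  235 239 243 246 246 246 247 246 245 238 217 191 196 241 246]
 [246 245 242 244 246 247 247 247 246 246 243 236 215 179 157 143 137 142
  153 186 217 239 245 246 246 246 246 245 240 217 198 238 246]
 [246 245 243 246 247 247 247 246 245 240 224 206 192 177 171 169 162 160
  176 200 215 232 240 244 246 246 246 246 246 235 207 230 245]
 [246 244 245 247 247 247 246 244 234 211 194 193 199 205 213 216 215 215
  225 232 236 237 238 240 245 246 246 246 246 243 222 225 244]
 [246 244 246 247 247 246 245 234 207 187 186 193 200 208 216 221 225 228
  232 235 237 239 239 240 242 245 246 246 246 245 236 226 244]
 [246 245 246 247 247 246 240 215 186 183 187 195 202 211 217 222 227 230
  234 236 238 239 239 239 239 240 245 2
[... 1862 characters left out ...]
 225 228 232 234
  236 237 239 240 242 245 246 247 247 246 246 246 246 247 247]
 [247 247 247 246 246 246 246 246 246 245 239 229 223 224 227 230 232 234
  236 238 241 243 246 247 247 247 247 246 246 246 246 247 247]
 [247 247 247 247 246 246 246 246 247 247 246 244 240 239 238 237 238 240
  243 244 245 246 247 247 247 246 246 245 246 246 247 247 247]
 [247 247 247 247 246 246 246 246 247 247 247 247 246 246 246 245 245 246
  246 247 247 247 247 247 246 246 245 245 246 247 247 246 247]
 [247 247 247 247 246 246 246 246 246 246 247 247 247 247 247 247 247 247
  247 247 247 247 247 246 246 245 245 246 247 247 247 247 247]]
(274, 137, 95, 96) [[490.4, 246.6], [95.8, 98.4], [490.9, 246.0], 99.8]
```

Request:
{"name": "drive_tool", "arguments": {
  "deltas": "70 -1 2 -30 0; 70 -1 2 -65 0; 70 -1 2 -95 0; 70 -1 2 -120 0; 70 -1 2 -136 0; 70 -1 2 -136 0; 70 -1 2 -136 0; 70 -1 2 -136 0"
}}

```text
time_s: 12.35
position: [0.4897, 0.2466, 0.0522]
tcp_rot: [[0.95, 0.312, 0.003], [0.312, -0.95, 0.001], [0.003, 0.0, -1.0]]
force: [1.0, 0.3, -0.5]
opening: 0.81
grasp_force: 0.0
```

Request:
{"name": "drive_tool", "arguments": {
  "deltas": "30 0 0 0 0; 0 0 0 0 0; 0 0 0 0 0; 0 0 0 0 0; 0 0 0 0 0; 0 0 0 0 0; 0 0 0 0 0; 0 0 0 0 0; 0 0 0 0 0"
}}

```text
time_s: 13.25
position: [0.4882, 0.2463, 0.0505]
tcp_rot: [[0.95, 0.313, -0.0], [0.313, -0.95, -0.0], [-0.0, 0.0, -1.0]]
force: [-1.3, 0.3, -0.4]
opening: 0.33
grasp_force: 30.0
```

Request:
{"name": "drive_tool", "arguments": {
  "deltas": "0 0 0 10 0; 0 0 0 30 0; 0 0 0 65 0; 0 0 0 100 0; 0 0 0 130 0; 0 -3 -40 130 0; 0 -6 -85 130 0; 0 -8 -130 130 0; 0 -11 -175 130 0; 0 -13 -210 130 0; 0 -14 -235 130 0; 0 -14 -243 130 0"
}}

```text
time_s: 14.45
position: [0.4743, 0.001, 0.1812]
tcp_rot: [[0.951, 0.309, 0.001], [0.309, -0.951, -0.001], [0.001, 0.001, -1.0]]
force: [-0.6, 0.2, -0.1]
opening: 0.331
grasp_force: 30.0
```

Request:
{"name": "drive_tool", "arguments": {
  "deltas": "0 0 0 0 0; 0 0 0 0 0; 0 0 0 0 0; 0 0 0 0 0; 0 0 0 0 0"
}}

```text
time_s: 14.95
position: [0.4742, 0.0041, 0.1805]
tcp_rot: [[0.949, 0.314, -0.0], [0.314, -0.949, 0.0], [-0.0, -0.0, -1.0]]
force: [0.2, -0.4, -0.9]
opening: 0.333
grasp_force: 30.0
```

```bash
python3 - <<'E'
from h import *
from rig import bot
s=bot.read_state(); print(s["time_s"],s["position"],s["opening"])
p=s["position"]; zo=p[2]-.0505
m=imaging.camera_model("wrist"); im=imaging.capture("wrist"); g=im.min(2)
for c in blobs(g>90,300):
    b=cv2.boundingRect(c)
    if b[1]<240: print(b,ringfit(m,c,.095),ringfit(m,c,zo+.041))
cv2.imwrite("pics/w6.png",im[:,:,::-1])
E
```

```text
14.95 [0.47421288 0.00413896 0.18053656] 0.33263818364250086
(463, 152, 162, 151) [[514.5, -183.6], [118.6, 140.2], [506.5, -189.9], 155.4] [[522.5, -119.4], [82.2, 97.2], [517.0, -123.7], 107.8]
(244, 123, 161, 184) [[459.5, -1.2], [130.3, 162.7], [458.4, -1.4], 163.9] [[484.4, 7.1], [90.3, 112.8], [483.6, 7.0], 113.6]
```

View pics/w6.png

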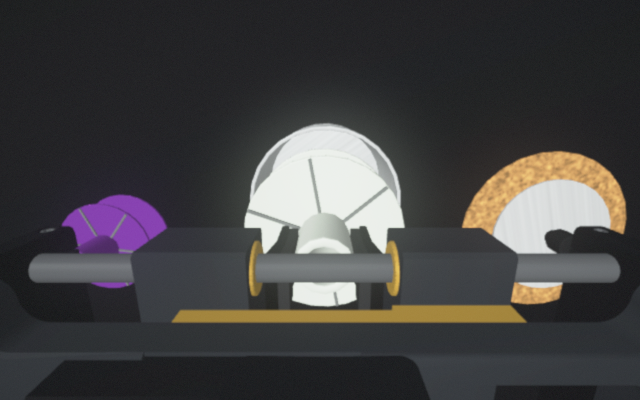

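The reel is held over the tank. The flange's far edge is near (322,150) and the tank's far rim near (325,123). I check the reel's offset from its own arc.

```bash
python3 - <<'E'
from h import *
from scipy.optimize import least_squares
m=imaging.camera_model("wrist"); im=cv2.imread("pics/w6.png").astype(float); g=cv2.GaussianBlur(im.min(2),(3,3),0)
# columns profile to find edges
print(g[118:160:1,323].astype(int), g[118:160,300].astype(int))
# left/right silhouette of reel flange against black
def arc(pts,z,R):
    P=np.array([ray(m,u,v,z) for u,v in pts])*1000
    r=least_squares(lambda c:np.hypot(*(P-c).T)-R,P.mean(0)-[30,0],loss="soft_l1"); return r.x.round(1),np.abs(r.fun).mean().round(2),len(P)
rim=[];
for u in range(285,366,4):
    v=np.argmax(g[100:,u]>90)+100; rim.append((u,v))
print("rim",arc(rim,.095,63))
fl=[]
for v in range(206,224,2):
    L=np.argmax(g[v,200:]>110)+200; R=450-np.argmax(g[v,450:200:-1]>110); fl+= [(L,v),(R,v)]
for u in range(285,366,4):
    s=slice(140,175); d=np.diff(g[s,u]); fl.append((u,140.5+np.argmax(d)))
print(fl)
for z in (.169,.171,.173): print("flange",z,arc(fl,z,48))
E
```

```text
[ 59  60  61  63  80 119 157 180 201 217 221 218 220 225 228 228 228 229
 229 229 229 229 230 230 230 229 228 226 226 226 228 230 234 235 235 234
 233 231 231 234 235 235] [ 56  57  58  58  59  60  59  60  62  72 100 147 193 217 222 220 220 224
 226 226 226 225 226 228 229 229 229 228 228 228 227 226 226 227 230 234
 235 235 234 234 232 232]
rim (array([475.7,   3.7]), np.float64(0.61), 21)
[(np.int64(248), 206), (np.int64(400), 206), (np.int64(247), 208), (np.int64(401), 208), (np.int64(247), 210), (np.int64(401), 210), (np.int64(246), 212), (np.int64(402), 212), (np.int64(245), 214), (np.int64(402), 214), (np.int64(245), 216), (np.int64(402), 216), (np.int64(244), 218), (np.int64(403), 218), (np.int64(244), 220), (np.int64(403), 220), (np.int64(244), 222), (np.int64(404), 222), (285, np.float64(143.5)), (289, np.float64(140.5)), (293, np.float64(155.5)), (297, np.float64(153.5)), (301, np.float64(152.5)), (305, np.float64(151.5)), (309, np.float64(165.5)), (313, np.float64(149.5)), (317, np.float64(149.5)), (321, np.float64(149.5)), (325, np.float64(156.5)), (329, np.float64(149.5)), (333, np.float64(149.5)), (337, np.float64(150.5)), (341, np.float64(151.5)), (345, np.float64(152.5)), (349, np.float64(153.5)), (353, np.float64(156.5)), (357, np.float64(157.5)), (361, np.float64(140.5)), (365, np.float64(144.5))]
flange 0.169 (array([478. ,   5.2]), np.float64(1.47), 39)
flange 0.171 (array([478.1,   5.3]), np.float64(1.65), 39)
flange 0.173 (array([478.3,   5.3]), np.float64(1.83), 39)
```

Request:
{"name": "drive_tool", "arguments": {
  "deltas": "0 -2 -1 0 0; 0 -2 -1 -15 0; 0 -2 -1 -30 0; 0 -2 -1 -38 0; 0 -2 -1 -42 0; 0 -2 -1 -46 0; 0 -2 -1 -49 0; 0 -2 -1 -52 0; 0 -2 -1 -55 0; 0 -2 -1 -55 0; 0 -2 -1 -55 0"
}}

```text
time_s: 16.1
position: [0.4723, 0.0023, 0.1256]
tcp_rot: [[0.95, 0.313, 0.0], [0.313, -0.95, -0.0], [0.0, 0.0, -1.0]]
force: [-0.4, -0.2, -0.3]
opening: 0.33
grasp_force: 30.0
```

No contact force so far. The post should be 9 mm into the bore, so I continue down.

Request:
{"name": "drive_tool", "arguments": {
  "deltas": "0 0 0 -3 0; 0 0 0 -6 0; 0 0 0 -10 0; 0 0 0 -14 0; 0 0 0 -18 0; 0 0 0 -22 0; 0 0 0 -25 0; 0 0 0 -25 0; 0 0 0 -25 0"
}}

```text
time_s: 17.0
position: [0.4723, 0.0023, 0.1005]
tcp_rot: [[0.95, 0.312, -0.0], [0.312, -0.95, 0.0], [-0.0, -0.0, -1.0]]
force: [1.5, -0.1, -1.0]
opening: 0.326
grasp_force: 30.0
```

Request:
{"name": "drive_tool", "arguments": {
  "deltas": "0 0 0 -4 0; 0 0 0 -9 0; 0 0 0 -14 0; 0 0 0 -19 0; 0 0 0 -24 0; 0 0 0 -29 0; 0 0 0 -34 0; 0 0 0 -38 0; 0 0 0 -41 0; 0 0 0 -41 0; 0 0 0 -41 0"
}}

```text
time_s: 18.1
position: [0.4723, 0.0023, 0.0595]
tcp_rot: [[0.95, 0.312, 0.0], [0.312, -0.95, 0.0], [0.0, -0.0, -1.0]]
force: [-0.1, -0.3, -1.0]
opening: 0.33
grasp_force: 30.0
```

Request:
{"name": "drive_tool", "arguments": {
  "deltas": "0 0 0 -1 0; 0 0 0 -2 0; 0 0 0 -3 0; 0 0 0 -4 0; 0 0 0 -4 0; 0 0 0 -4 0"
}}

```text
time_s: 18.7
position: [0.4722, 0.0023, 0.0555]
tcp_rot: [[0.95, 0.312, -0.0], [0.312, -0.95, 0.0], [-0.0, -0.0, -1.0]]
force: [0.2, -0.4, -0.8]
opening: 0.327
grasp_force: 30.0
```

Request:
{"name": "drive_tool", "arguments": {
  "deltas": "0 0 0 -1 0; 0 0 0 -1 0; 0 0 0 -1 0; 0 0 0 -1 0"
}}

```text
time_s: 19.1
position: [0.4723, 0.0023, 0.0555]
tcp_rot: [[0.95, 0.313, 0.001], [0.313, -0.95, -0.0], [0.001, 0.0, -1.0]]
force: [-1.2, 0.2, 8.0]
opening: 0.33
grasp_force: 30.0
```

The reel touches the floor at the expected height, with 8 N upward. I open the fingers to 45 mm only, so they clear the tank wall, and retreat.

Request:
{"name": "drive_tool", "arguments": {
  "deltas": "45 0 0 0 0; 45 0 0 0 0; 45 0 0 0 0; 45 0 0 0 0; 45 0 0 8 0; 45 0 0 20 0; 45 0 0 40 0; 45 0 0 70 0; 45 0 0 110 0; 45 0 0 150 0; 45 0 0 190 0; 45 0 0 190 0"
}}

```text
time_s: 20.3
position: [0.4759, 0.0016, 0.2503]
tcp_rot: [[0.95, 0.313, 0.013], [0.313, -0.95, -0.003], [0.011, 0.007, -1.0]]
force: [0.8, -0.5, 0.7]
opening: 0.517
grasp_force: 0.0
```

```bash
python3 - <<'E'
from h import *
from rig import bot
s=bot.read_state(); print(s["time_s"],s["position"],s["opening"],s["force"])
m=imaging.camera_model("wrist"); im=imaging.capture("wrist"); g=im.max(2)
for c in blobs(g>110,3000):
    b=cv2.boundingRect(c)
    if b[1]<200: print(b,ringfit(m,c,.095))
cv2.imwrite("pics/w7.png",im[:,:,::-1])
E
```

```text
20.3 [0.47585416 0.00162223 0.25025394] 0.5172403752877777 [ 0.84607216 -0.51252449  0.67390805]
(100, 185, 90, 61) [[388.2, 176.2], [54.2, 108.8], [377.4, 172.4], 99.3]
(435, 148, 138, 106) [[525.3, -191.2], [102.3, 160.0], [505.6, -195.1], 149.5]
(261, 125, 120, 119) [[474.7, 3.2], [125.5, 126.7], [475.1, 3.0], 128.0]
```

View pics/w7.png

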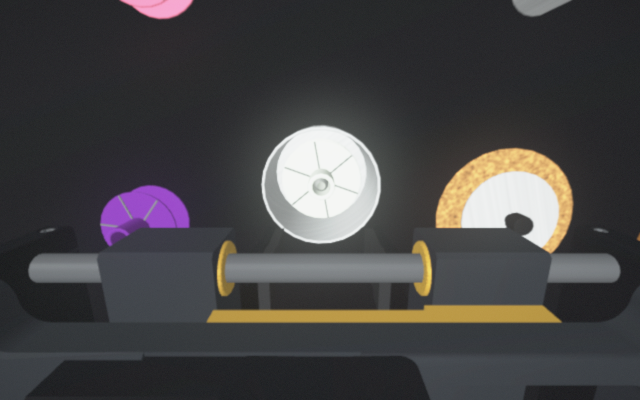

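The reel sits on the post inside the tank, hub at (320,184), and the tank has not moved (474.7, 3.2). The lid is on the mat and the gripper touches nothing, so I hand in.

Request:
{"name": "drive_tool", "arguments": {
  "deltas": "45 0 0 0 0; 45 0 0 0 0; 45 0 0 0 0"
}}

```text
time_s: 20.65
position: [0.4712, 0.0025, 0.2432]
tcp_rot: [[0.95, 0.312, -0.003], [0.312, -0.95, 0.001], [-0.003, -0.002, -1.0]]
force: [-0.1, 0.1, 0.5]
opening: 0.516
grasp_force: 0.0
```

```bash
python3 -c "
from rig import bot
print(bot.hand_in())"
```

```text
the job is handed in; nothing more can be done
None
```

The lid lies knob up on the cork mat, about 2 mm off centre by the camera; the white reel stands on the tank floor over the post, the tank did not move, and the job was handed in at about 21 s (no verdict was returned).

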